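Refit the filter cover of the microscope's illumination unit

TASK

Refit the loose metal filter cover on top of the microscope's illumination unit: with the cover tilted, hook its lip under the ledge of the filter frame and slide it in gently until it meets the end of the slot, then swing the other end down and press until the spring latch snaps over it and the cover lies flat, fully home. Let go of it. Never force it (at no time more than 35 N of contact force on the unit) and leave everything else on the bench where it is.

Things in the scene. Friction and masses are not known exactly. Their poses are not given: they have to be found in the camera images.
- cover: loose aluminium filter cover, 220 g +-30%, at first flat on the table, underside down: plate 120 (x) x 110 (y) x 8 mm; from its -x edge a lip sticks out 20 mm, 80 wide, 4 thick, level with the underside. Grip: black upright rib on top at x = +20 mm, 10 thick (x), 60 long (y), from 8 up to 40 mm above the underside. Origin: centre of the 120 x 110 plate's underside; z up.
- lip (a point): middle of the lower edge of the lip's tip, 80 mm from the cover's origin along its -x; axes as the cover's
- unit: illumination unit, white box 230 (x) x 160 (y) mm, top at 60 mm, fixed to the table. Origin: centre of its underside, z up. On top an open aluminium filter frame takes the cover, axes along the unit's. The frame is clamped on packing in slotted holes: d = -7 to +7 mm along x and h = 0 to 16 mm up; d and h are in NO reading: find them by feel or sight; add them to the points below.
- bay (a point): on the unit, 64 mm above its origin: where the cover's origin lies when home, lip against the stop wall, if d = h = 0 (the point shows neither); axes as the unit's. Its height is the seat's. Side walls: inner faces at y = +-58 mm, tops 6 mm above the seat (the cover has 3 mm to spare each side).
- ledge (a point): middle of the lower edge of the ledge at the frame's -x end, if d = h = 0: unit x = -65 mm, 9 mm above the seat; axes as the unit's. The ledge is 6 mm thick. The slot under it, 9 mm high, runs 15 mm to -x to a rigid stop wall (x = -80). Its floor is the seat, flat for 20 mm in front of the ledge too. Tilt the cover 10 to 14 degrees, +x end up, to enter.
- end_wall (a point): middle of the top of the inner face of the frame's +x wall, if d = h = 0: unit x = +62 mm, 6 mm above the seat; axes as the unit's. With the lip against the stop wall the cover's +x edge has 2 mm to spare here; laid flat without hooking, the cover does not go in. The spring latch stands at the middle of this wall.
- latch (a joint): spring latch at the frame's +x wall, 30 mm wide: m it is pushed back to +x (0 = sprung out, to 0.010). Steel nose, reaching about 6 mm over the bay, slopes from 11 to 20 mm above the seat. The cover's +x edge, pressed down past it, pushes it back 4 to 6 mm (spring 2.1 N + 0.35 N per mm; pressing takes some 4 to 10 N), then it springs back to near 0 above the cover.
- objective: bystander: turned dark steel microscope objective standing upright, 40 mm wide, 46 mm tall; origin at the centre of its underside
- screwdriver: bystander: screwdriver 150 mm long lying on the table; origin under its middle, x along it
- mouse: bystander: black computer mouse, about 75 x 60 x 33 mm; origin on its underside
- jar: bystander: round white jar, 56 mm wide, 55 mm tall; origin at the centre of its underside
- tape_dispenser: bystander: black desk tape dispenser, 150 x 60 x 71 mm; origin at the centre of its underside
- sample_tray: bystander: grey divided open tray, 120 x 160 x 30 mm; origin at the centre of its underside
Things that resemble listed ones, but are neither listed nor needed, are in the scene too. What is shaped like the cover but orange, pink or red is not meant.

How it is judged:
On the way:
1. the cover, tilted at least 4 degrees, has its lip in at the slot of the ledge end (angle between cover's own z axis and vertical above 0.07 rad and x of lip in the frame of unit between -0.092 and -0.0715 m and y of lip in the frame of unit between -0.006 and 0.006 m and z of lip in the frame of unit between 0.058 and 0.0855 m), for 0.1 s.
At the end, for the whole second after the job is handed in: The cover lies flat (within 1.2 degrees) and at rest on the seat of the filter frame (62 to 82.5 mm above the unit's underside), in line with the unit (3.5 degrees, 5 mm sideways), lip still under the ledge, the latch sprung out over its +x edge (pushed back less than 2 mm), and nothing holds it (angle between cover's own z axis and vertical below 0.022 rad and angle between the x axis of cover and the x axis of unit, either way round below 0.06 rad and x of cover in the frame of unit between -0.009 and 0.011 m and y of cover in the frame of unit between -0.005 and 0.005 m and z of cover in the frame of unit between 0.062 and 0.0825 m and value of joint latch below 0.002 m and linear speed of cover below 0.01 m/s); the robot touches nothing.
It fails at once if the cover is forced: more than 35 N between the cover and the unit (with its frame and latch) (contact force between cover and unit above 35 N).
It fails at once if the robot bears on the unit with more than 35 N (contact force between any of the arm, the fingers and unit above 35 N).
It fails at once if a bystander is moved more than 3 cm (distance of any of objective, screwdriver, mouse, jar, tape_dispenser, sample_tray from where it was at the start of the episode above 0.03 m).
It also fails if it takes over 69 s, if anything falls off the work surface, if the arm or the gripper's body presses on something with over 40 N, if the wrist force passes 120 N, or if a joint passes its speed limit or range.

ROBOT

A 7-joint arm with a two-finger parallel gripper is mounted at the origin on the work surface. World frame = base frame: x ahead of the robot, y to its left, z up, the work surface at z = 0. Lengths are in m, angles in rad, forces in N, time in s.
With the tool pointing down it reaches from about 0.425 to 0.875 m from the base axis. Payload 4.7 kg.
Tool frame: the origin (TCP) lies midway between the tips of the shut fingers; the grasp point (between the pads) lies 19 mm behind it; z points along the fingers, y is the line along which they close (so a half turn about z gives the same grasp; the last joint's range is limited). The gripper opens to 87 mm and grips with 3 to 60 N. Pads are 19 mm wide; open, the fingers measure 117 mm over their backs; the gripper's body (75 mm by 190 mm) begins 51 mm behind the grasp point.
Start: joints at [-1.101, 0.321, -0.07, 1.45, 0.023, 1.371, -0.057], TCP at [0.286, 0.584, 0.223] pointing down, gripper open.
Joint ranges: [-2.86, 2.86], [-0.3, 2.09], [-1.38, 1.24], [0.06, 2.45], [-1.56, 4.7], [0.09, 2.05], [-2.69, 2.69]. Speed limits (rad/s): [2.57, 2.57, 3.14, 3.14, 3.14, 3.14, 3.14].

INTERFACE

Orientations are given as a rotation vector (axis times angle).
In Python, from bench import ctrl gives the robot as it stands. The module is installed in compiled form; this text tells all that it offers.
- The arm moves only by the shell command python3 -m handwheel 'ROWS' [FORCE]. ROWS is JSON, a list of rows, each a list of 7 numbers: the finger opening in m, from 0 to 0.087, then the shift along the tool's x, y, z in m, then the turn, a rotation vector about the tool's x, y, z in degrees. A call has 1 to 12 rows; each row shifts and turns the commanded pose from where the row before left it, along the tool's axes as they then stand; what a row does not reach is not made up. A row lasts 1/8 s, in which the tool goes at most 62.5 mm and 10.7 degrees, less where a joint would pass 70% of its speed; a pose out of reach is approached as far as the arm can. A call is refused whole if a number of a shift passes 0.0625 or a number of a turn 10.7, either way. A call with a gripper value outside its range is refused whole. The fingers move at their own pace and stop on an object; FORCE is the grip in N (left out, the last holds). Time passes only in rows, so rows that do not move let the fingers close. It gives the time, the measured TCP pose, the force, the opening and the grip force at its end, in the units of the state.
- ctrl.get_state(): the state, without advancing time (a new reading comes with each control period).
- ctrl.get_image(name): name is "side" or "top"; returns (picture, depth): 384x512x3 uint8, blue, green, red; 384x512 float32, m along the optical axis (not along the pixel's ray), 0 where there is no reading.
- ctrl.camera_info(name): a dict with "intrinsics" (3x3 intrinsics, pixels), "D" ([k1, k2, p1, p2, k3] as OpenCV has them; the pictures are not rectified), "R" (3x3) and "t" (3): a world point X has camera coordinates R X + t. Camera axes: x right, y down, z forward; pixel columns grow to the right and rows downward; lengths in m; the calibration is good to about 2 mm. A picture is of the moment at which its call begins. camera_info takes no time and is no camera call.
- ctrl.close_job(): hands the job in; it is judged then, once.
The state is a dict: "time": time; "joint_positions": joint angles; "qd": joint speeds; "joint_torque": joint torques, N m; "position": TCP position; "tool_rot": TCP orientation; "ft_force": force on the tool from outside, world axes, zero at the start; "torque": the same for the moment, N m; "grip_width": opening from 0.0 (shut) to 1.0 (fully open); "grip_force": force on a finger pad.
Only numpy, scipy, OpenCV 4.12 (cv2) and the standard library are available. Lean on these libraries where they do the work, as an engineer would, in place of code of your own. Each camera call takes 0.05 s, during which the arm holds its last target. There are 200 camera calls.

## Working session

There is one attempt and no reset: what is moved stays moved. The work goes in short steps, Python scripts to look and compute and a shell command to move; the robot and the scene stay as the last step left them, time stands still between calls to the robot, and variables do not carry over. Pictures are saved under pics/ and viewed, at most 10 in all, crops included, and the job is handed in when it is done.

```bash
mkdir -p pics; cat > h.py <<'E'
import numpy as np, cv2
from bench import ctrl
from scipy.spatial.transform import Rotation as Ro
def grab(n):
    im,d=ctrl.get_image(n); np.savez(f'{n}.npz',im=im,d=d); return im,d
def load(n):
    z=np.load(f'{n}.npz'); return z['im'],z['d']
def rays(n,px):
    c=ctrl.camera_info(n)
    K=np.array(c['intrinsics'],float);u=cv2.undistortPoints(np.array(px,float).reshape(-1,1,2),K,np.array(c['D'],float)).reshape(-1,2)
    R=np.array(c['R']);t=np.array(c['t']);o=-R.T@t
    return o,np.c_[u,np.ones(len(u))]@R   # dirs with cam z=1
def atz(n,px,z):
    o,d=rays(n,px); z=np.broadcast_to(z,len(d)); return o+d*((z-o[2])/d[:,2])[:,None]
def atdepth(n,px):
    o,d=rays(n,px); D=load(n)[1]; return np.array([o+r*np.median(D[int(y)-1:int(y)+2,int(x)-1:int(x)+2]) for r,(x,y) in zip(d,px)])
def proj(n,X):
    c=ctrl.camera_info(n);R=np.array(c['R']);p,_=cv2.projectPoints(np.array(X,float).reshape(-1,3),cv2.Rodrigues(R)[0],np.array(c['t'],float),np.array(c['intrinsics'],float),np.array(c['D'],float));return p.reshape(-1,2)
E
python3 - <<'E'
from h import *
for n in('top','side'):
    im,d=grab(n); cv2.imwrite(f'pics/{n}0.png',cv2.resize(im,None,fx=1.5,fy=1.5))
    c=ctrl.camera_info(n);print(n,-np.array(c['R']).T@c['t'],np.array(c['R'])[2],np.array(c['intrinsics'])[0,0])
s=ctrl.get_state();print(s['position'],s['tool_rot'],s['time'],s['ft_force'])
E
```

```text
top [ 0.31938146 -0.00443954  1.62935003] [ 0.16490397  0.00488256 -0.98629754] 494.10163425984194
side [0.39192703 0.69511367 0.80575066] [ 0.15735975 -0.6809493  -0.71522441] 354.4242467652168
[0.28595947 0.58317183 0.22158686] [-7.09697202e-01 -3.06011403e+00  2.66056571e-03] 0.1 [-0.52948397  0.08297629 -0.25874014]
```

View pics/top0.png

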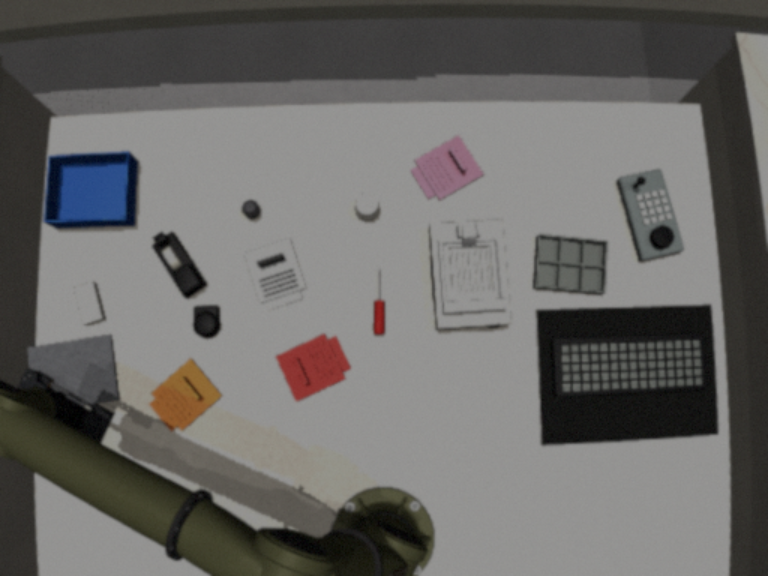

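View pics/side0.png

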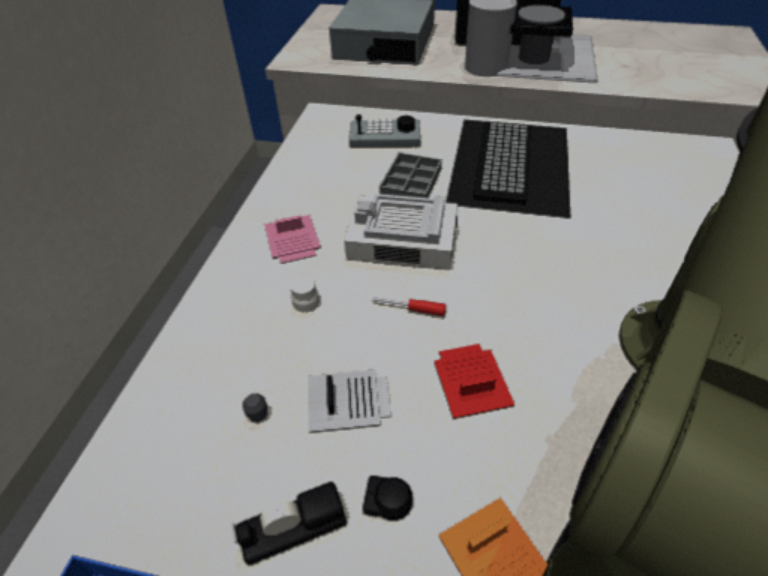

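The candidates shaped like the cover, in the 1.5x top view, are grey-white (275,272), pink (448,168), red (313,365) and orange (185,395). Only the grey-white one is bare aluminium with a black rib. The unit is at (470,273), with its latch at (467,232). I'll confirm both in an enlarged crop.

```bash
python3 - <<'E'
from h import *
im,d=load('top'); 
a=cv2.resize(im[150:215,155:210],None,fx=7,fy=7,interpolation=cv2.INTER_CUBIC);b=cv2.resize(im[138:226,280:345],None,fx=6,fy=6,interpolation=cv2.INTER_CUBIC)
o=np.zeros((540,790,3),np.uint8);o[:a.shape[0],:a.shape[1]]=a;o[:b.shape[0],395:395+b.shape[1]]=b;cv2.imwrite('pics/c1.png',o)
im,d=load('side')
a=cv2.resize(im[240:292,200:265],None,fx=6,fy=6,interpolation=cv2.INTER_CUBIC);b=cv2.resize(im[122:180,225:312],None,fx=9,fy=9,interpolation=cv2.INTER_CUBIC)
cv2.imwrite('pics/c2.png',b)
E
```

```text
(no output)
```

View pics/c1.png

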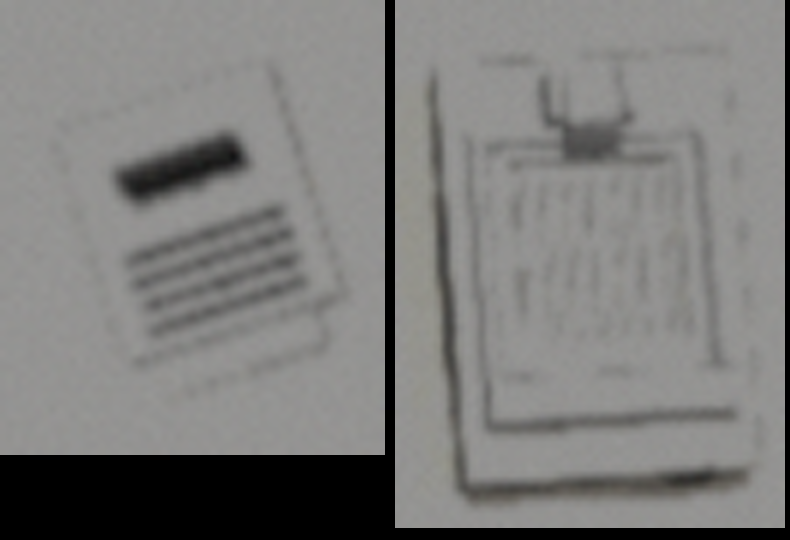

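View pics/c2.png

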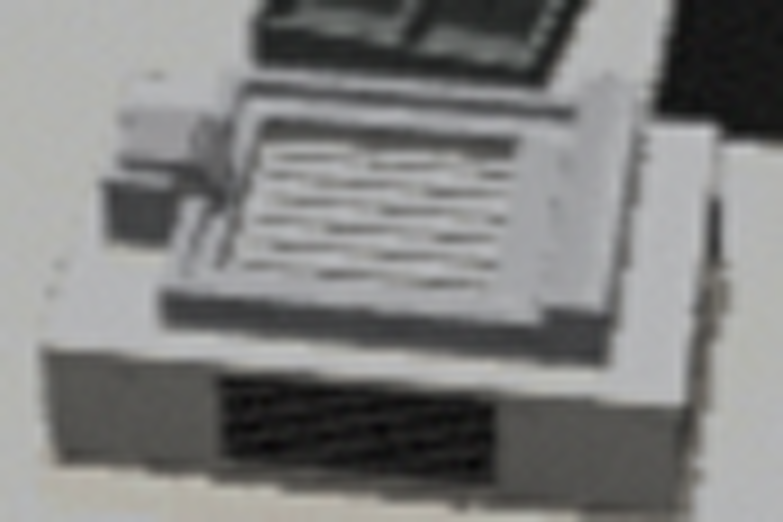

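The crops show the grey-white cover at top px (184,180), rib toward +x and lip toward the robot. The unit's ledge is the bar at the bottom (robot) end and its latch is at the top end.

```bash
cat > fit.py <<'E'
from h import *
def fit2(model,W):
    m=model-model.mean(0);w=W-W.mean(0)
    th=np.arctan2((m[:,0]*w[:,1]-m[:,1]*w[:,0]).sum(),(m*w).sum())
    R=np.array([[np.cos(th),-np.sin(th)],[np.sin(th),np.cos(th)]]);t=W.mean(0)-R@model.mean(0)
    return th,t,W-(model@R.T+t)
E
python3 - <<'E'
from fit import *
def cr(p,f,ox,oy,dx=0): p=np.array(p,float);return np.c_[ox+(p[:,0]-dx+.5)/f-.5,oy+(p[:,1]+.5)/f-.5]
# cover plate corners (top at z=.008): +x+y, +x-y, -x-y, -x+y ; rib top corners z=.04
px=cr([(55,125),(272,62),(345,295),(138,362)],7,155,150)
W=atz('top',px,.008)[:,:2]; M=np.array([(.06,.055),(.06,-.055),(-.06,-.055),(-.06,.055)])
th,t,r=fit2(M,W);print('cover corners',np.degrees(th),t,(r*1e3).round(1).tolist())
im,d=load('top');g=im.max(2).astype(int)
sub=np.zeros_like(g,bool);sub[165:182,168:194]=1
m=(g<75)&sub;ys,xs=np.nonzero(m);w=(110-g[ys,xs]);print('rib n',m.sum())
p=np.average(np.c_[xs,ys],axis=0,weights=w);print('rib px',p,'z.04',atz('top',[p],.036))
A=atz('top',np.c_[xs,ys],.038)[:,:2];v=np.linalg.svd(A-A.mean(0))[2][0];print('rib dir',np.degrees(np.arctan2(v[1],v[0])), np.ptp((A-A.mean(0))@v))
# side camera rib
im,ds=load('side');gs=im.max(2).astype(int)
s=np.zeros_like(gs,bool);s[244:282,212:228]=1;m=(gs<70)&s;ys,xs=np.nonzero(m);p=np.array([xs.mean(),ys.mean()]);print('side rib',m.sum(),p,atz('side',[p],.026))
# depth: unit cloud
yy,xx=np.mgrid[130:235,275:350];P=np.c_[xx.ravel(),yy.ravel()]
o,dr=rays('top',P);X=o+dr*d[130:235,275:350].reshape(-1,1)
np.save('cloud.npy',X)
print('table z',np.median(X[X[:,2]<.03,2]))
z=X[X[:,2]>.03];h,e=np.histogram(z[:,2],np.arange(.04,.12,.002));print([(round(a,3),b) for a,b in zip(e,h) if b])
b=z[(z[:,2]>.05)];rect=cv2.minAreaRect((b[:,:2]*1000).astype(np.float32));print(rect)
E
```

```text
cover corners 17.363603931194657 [0.58953179 0.22783523] [[2.1, 1.2], [-2.1, 1.0], [-1.2, 1.9], [1.2, -4.1]]
rib n 73
rib px [180.81804544 173.72824689] z.04 [[0.60466222 0.23255928 0.036     ]]
rib dir -72.84112147241267 0.05651522048588514
side rib 112 [219.97321429 263.08928571] [[0.60747545 0.23886584 0.026     ]]
table z -0.00021937007792827146
[(np.float64(0.04), np.int64(7)), (np.float64(0.042), np.int64(15)), (np.float64(0.044), np.int64(7)), (np.float64(0.046), np.int64(5)), (np.float64(0.048), np.int64(9)), (np.float64(0.05), np.int64(29)), (np.float64(0.052), np.int64(83)), (np.float64(0.054), np.int64(197)), (np.float64(0.056), np.int64(324)), (np.float64(0.058), np.int64(442)), (np.float64(0.06), np.int64(424)), (np.float64(0.062), np.int64(316)), (np.float64(0.064), np.int64(220)), (np.float64(0.066), np.int64(131)), (np.float64(0.068), np.int64(129)), (np.float64(0.07), np.int64(149)), (np.float64(0.072), np.int64(147)), (np.float64(0.074), np.int64(136)), (np.float64(0.076), np.int64(81)), (np.float64(0.078), np.int64(82)), (np.float64(0.08), np.int64(58)), (np.float64(0.082), np.int64(60)), (np.float64(0.084), np.int64(74)), (np.float64(0.086), np.int64(97)), (np.float64(0.088), np.int64(71)), (np.float64(0.09), np.int64(61)), (np.float64(0.092), np.int64(38)), (np.float64(0.094), np.int64(27)), (np.float64(0.096), np.int64(18)), (np.float64(0.098), np.int64(6)), (np.float64(0.1), np.int64(5)), (np.float64(0.102), np.int64(2))]
((489.3658142089844, -175.18209838867188), (224.28421020507812, 426.4823303222656), 72.61206817626953)
```

```bash
cat > ufit.py <<'E'
from fit import *
from scipy.optimize import least_squares
X=np.load('cloud.npy');X=X[(X[:,2]>-.02)&(X[:,2]<.12)]
sg=lambda v:1/(1+np.exp(-np.clip(v/.0012,-40,40)))
box=lambda u,v,a,b,c,e:sg(u-a)*sg(b-u)*sg(v-c)*sg(e-v)
def model(p,W):
    x,y,th,d,h,bk,sw,ew,fl,z0,hf=p
    dx,dy=W[:,0]-x,W[:,1]-y;u=np.cos(th)*dx+np.sin(th)*dy;v=-np.sin(th)*dx+np.cos(th)*dy
    z=.06*box(u,v,-.115,.115,-.08,.08)
    def put(z,B,val): return z*(1-B)+val*B
    z=put(z,box(u,v,d-bk,d+.062+ew,-.058-sw,.058+sw),.070+h)
    z=put(z,box(u,v,d-.065,d+.062,-.058,.058),fl)
    z=put(z,box(u,v,d-bk,d-.065,-.058-sw,.058+sw),.079+hf)
    return z+z0,u,v
def res(p):
    z,u,v=model(p,X); r=(z-X[:,2]); r[(abs(v)<.022)&(u>.05)]=0; return r
best=None
for d0 in(-.005,.005):
  for x0,y0 in((.63,-.165),(.64,-.175),(.62,-.18)):
    s=least_squares(res,[x0,y0,np.radians(2),d0,.008,.088,.008,.008,.064,0,.008],loss='soft_l1',f_scale=.004,x_scale=[.01,.01,.05]+[.005]*8)
    if best is None or s.cost<best.cost: best=s
    print(s.cost,(s.x[:2]*1e3).round(1),np.degrees(s.x[2]).round(2),(s.x[3:]*1e3).round(1))
np.save('u.npy',best.x)
E
cat > uchk.py <<'E'
from h import *
p=np.load('u.npy');x,y,th,d,h=p[:5]
def U(q): c,s=np.cos(th),np.sin(th);q=np.array(q,float);return np.c_[x+c*q[:,0]-s*q[:,1],y+s*q[:,0]+c*q[:,1],q[:,2]]
E
python3 ufit.py; python3 - <<'E'
from uchk import *
h=p[10]
L=[]
for n,(r0,r1,c0,c1),f in(('top',(138,226,280,345),6),('side',(122,180,225,312),6)):
    im,_=load(n);b=cv2.resize(im[r0:r1,c0:c1],None,fx=f,fy=f,interpolation=cv2.INTER_CUBIC)
    for zz,rect,col in((.06,(-.115,.115,-.08,.08),(0,0,255)),(.079+h,(d-.065,d-.0655,-.058,.058),(0,160,0)),(.070+h,(d-.065,d+.062,-.058,.058),(255,0,0))):
        a,bb,c_,e=rect;q=proj(n,U([(a,c_,zz),(bb,c_,zz),(bb,e,zz),(a,e,zz)]))
        q=(q-[c0,r0]+.5)*f-.5;cv2.polylines(b,[q.round().astype(int)],True,col,1)
    L.append(b)
H=max(i.shape[0] for i in L);L=[cv2.copyMakeBorder(i,0,H-i.shape[0],0,0,cv2.BORDER_CONSTANT) for i in L]
o=np.hstack(L);o=cv2.resize(o,None,fx=800/o.shape[1],fy=800/o.shape[1]);cv2.imwrite('pics/ov.png',o)
E
```

```text
0.10361318238085507 [ 567.  -198.8] 2.4 [-2.20000e+01  1.86794e+04 -6.51184e+04 -1.75200e+02 -2.68600e+02
  6.70000e+01  3.00000e-01 -1.62800e+02]
0.11089043247291429 [ 567.  -198.8] 2.4 [  55.3 -238.2  123.4  -80.4 -258.5   61.7    0.9 -160.7]
0.103613182388265 [ 567.  -198.8] 2.4 [-2.200000e+01  3.708283e+05  5.691914e+05 -1.911000e+02  8.670000e+01
  6.700000e+01  3.000000e-01 -2.230000e+01]
0.11089043248666243 [ 567.  -198.8] 2.4 [  55.3  -32.9   22.2   99.3 -256.3   61.7    0.9  175.5]
0.10326085867279089 [ 567.  -198.8] 2.4 [-2.210e+01 -3.730e+02  5.000e+00 -1.340e+01 -4.800e+00  6.730e+01
  3.000e-01 -2.212e+02]
0.10360601563858886 [ 567.  -198.8] 2.4 [ -22.1  -16.    99.7  -60.9 -267.9   67.     0.3 -229.7]
```

View pics/ov.png

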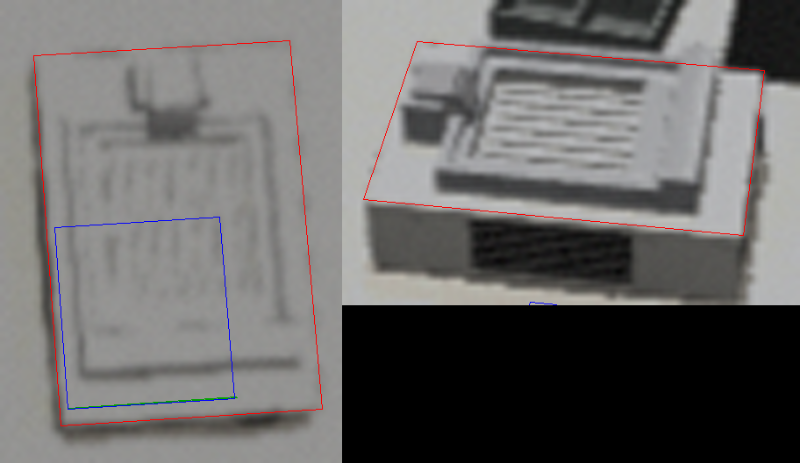

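The box outline (red) matches in both views, but the frame part of the fit diverged. I'll refit it from the good start with bounds.

```bash
cat > uf2.py <<'E'
exec(open('ufit.py').read().split('best=None')[0])
lo=[.55,-.21,0,-.009,-.002,.081,.002,.002,.055,-.004,-.002];hi=[.58,-.19,.09,.009,.018,.105,.02,.02,.085,.004,.018]
best=None
for d0 in(-.004,.004):
    s=least_squares(res,[.567,-.1988,.042,d0,.008,.09,.008,.008,.064,0,.008],bounds=(lo,hi),loss='soft_l1',f_scale=.004,x_scale=[.01,.01,.05]+[.005]*8)
    print(s.cost,(s.x[:2]*1e3).round(1),np.degrees(s.x[2]).round(2),(s.x[3:]*1e3).round(1))
    if best is None or s.cost<best.cost: best=s
np.save('u.npy',best.x)
p=best.x;z,u,v=model(p,X);Z=X[:,2]-p[9]
for a in np.arange(-.11,.115,.006):
    m=(abs(u-a)<.003);q=m&(abs(v)>.024)&(abs(v)<.052);w=m&(abs(v)>.0595)&(abs(v)<.0635);e=m&(abs(v)>.070)&(abs(v)<.078)
    print(f'{a*1e3:.0f}',*[f'{np.median(Z[k])*1e3:.1f}' for k in(q,w,e) if k.sum()])
E
python3 uf2.py; python3 - <<'E'
from uchk import *
h=p[10]
L=[]
for n,(r0,r1,c0,c1),f in(('top',(138,226,280,345),6),('side',(122,180,225,312),6)):
    im,_=load(n);b=cv2.resize(im[r0:r1,c0:c1],None,fx=f,fy=f,interpolation=cv2.INTER_CUBIC)
    for zz,rect,col in((.079+h,(d-.065,d-.0655,-.058,.058),(0,160,0)),(.070+h,(d-.065,d+.062,-.058,.058),(255,0,0))):
        a,bb,c_,e=rect;q=proj(n,U([(a,c_,zz),(bb,c_,zz),(bb,e,zz),(a,e,zz)]))
        q=(q-[c0,r0]+.5)*f-.5;cv2.polylines(b,[q.round().astype(int)],True,col,1)
    L.append(b)
H=max(i.shape[0] for i in L);L=[cv2.copyMakeBorder(i,0,H-i.shape[0],0,0,cv2.BORDER_CONSTANT) for i in L]
o=np.hstack(L);o=cv2.resize(o,None,fx=800/o.shape[1],fy=800/o.shape[1]);cv2.imwrite('pics/ov2.png',o)
E
```

```text
0.07076576132781891 [ 567.  -198.8] 2.41 [ 4.  11.8 87.9  7.2  5.8 64.5 -0.2  8.6]
0.07076576116172785 [ 567.  -198.8] 2.41 [ 4.  11.8 87.9  7.2  5.8 64.5 -0.2  8.6]
-110 59.9 60.7 62.4
-104 60.0 59.3 60.0
-98 61.2 61.3 57.1
-92 59.1 58.7 58.7
-86 64.0 63.2 58.2
-80 86.8 87.7 59.1
-74 86.6 87.8 60.8
-68 87.7 88.0 58.5
-62 84.9 82.3 59.8
-56 72.4 74.4 60.8
-50 72.1 76.8 60.1
-44 71.1 78.8 59.9
-38 64.2 78.1 58.6
-32 63.2 72.8 58.7
-26 64.4 79.1 59.6
-20 61.1 77.2 59.8
-14 63.7 79.6 59.6
-8 62.6 79.8 60.6
-2 61.2 71.9 61.0
4 61.3 75.7 60.3
10 63.0 79.0 59.6
16 61.6 77.3 60.0
22 60.7 80.9 60.3
28 63.0 76.6 59.1
34 63.4 74.1 58.4
40 63.8 78.3 60.4
46 61.8 75.5 57.6
52 63.3 78.1 57.5
58 72.3 76.7 58.1
64 76.1 81.8 59.3
70 76.3 83.4 61.3
76 60.3 60.1 61.2
82 59.2 60.5 62.2
88 58.3 59.5 57.2
94 61.0 61.1 61.6
100 60.6 64.4 60.4
106 59.8 58.6 60.6
112 57.7 56.2 57.4
```

View pics/ov2.png

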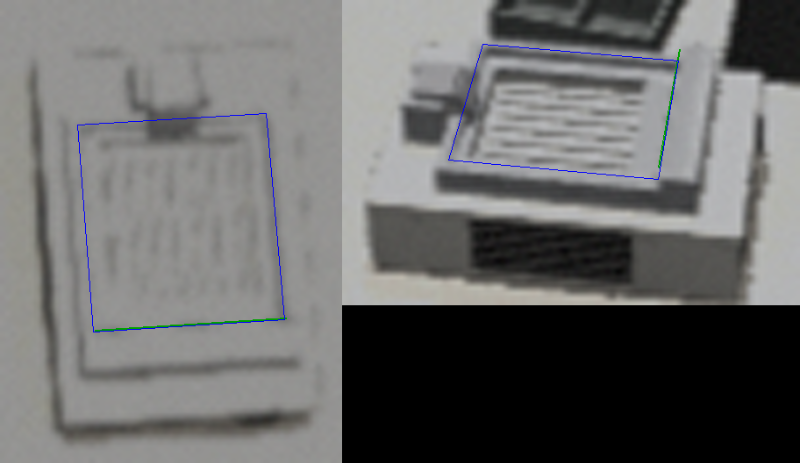

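The frame fit now lies on the picture: d ≈ +4 mm, h ≈ 8.4 mm, so the seat is at about 72.4 mm. The unit is at (0.567, -0.199), yaw 2.4°. Next I'll refine the cover pose the same way and work out the approach.

```bash
cat > go.py <<'E'
from h import *
import sys
# frame: yaw(deg), tilt(deg, +x end up); tool x=cover y, tool y=cover x, tool z=-cover z
def Rt(yaw,tilt): return Ro.from_euler('z',yaw,degrees=True)*Ro.from_euler('y',-tilt,degrees=True)*Ro.from_matrix(np.array([[0,1,0],[1,0,0],[0,0,-1.]]))
def go(pos,yaw,tilt):
    s=ctrl.get_state();C=Ro.from_rotvec(s['tool_rot']);G=Rt(yaw,tilt)
    print('t',s['time'],'pos',np.round(s['position'],4),'F',np.round(s['ft_force'],1),'grip',round(s['grip_width']*87,1),round(s['grip_force'],1))
    print('turn',np.degrees((C.inv()*G).as_rotvec()).round(2),'then shift mm',(G.inv().apply(np.array(pos)-s['position'])*1e3).round(1))
E
python3 - <<'E'
from fit import *
from go import *
from scipy.optimize import least_squares
im,d=load('top');yy,xx=np.mgrid[148:218,150:215];P=np.c_[xx.ravel(),yy.ravel()]
o,dr=rays('top',P);X=o+dr*d[148:218,150:215].reshape(-1,1);X=X[(X[:,2]>-.03)&(X[:,2]<.07)]
sg=lambda v:1/(1+np.exp(-np.clip(v/.0012,-40,40)))
box=lambda u,v,a,b,c,e:sg(u-a)*sg(b-u)*sg(v-c)*sg(e-v)
def res(p):
    x,y,th,z0=p;dx,dy=X[:,0]-x,X[:,1]-y;u=np.cos(th)*dx+np.sin(th)*dy;v=-np.sin(th)*dx+np.cos(th)*dy
    z=.008*box(u,v,-.06,.06,-.055,.055)+.004*box(u,v,-.08,-.06,-.04,.04);B=box(u,v,.015,.025,-.03,.03);return z*(1-B)+.04*B+z0-X[:,2]
for i in((.589,.228),(.592,.226),(.586,.23)):
    s=least_squares(res,[*i,.3,0],loss='soft_l1',f_scale=.004,x_scale=[.01,.01,.1,.005]);x,y,th,z0=s.x
    print(s.cost,s.x[:2],np.degrees(th),z0,'rib',x+.02*np.cos(th),y+.02*np.sin(th))
rib=[x+.02*np.cos(th),y+.02*np.sin(th),.15];go(rib,17.25,0)
E
```

```text
0.026433288846720287 [0.58802189 0.2311435 ] 16.924871669077802 -0.00028334976377709486 rib 0.6071556385793709 0.23696585311513674
0.026433288703939045 [0.58802175 0.23114398] 16.924736569637403 -0.0002833476594843438 rib 0.6071555115562911 0.23696628717520096
0.026433288596976197 [0.5880212  0.23114578] 16.924130556959366 -0.00028333902076520755 rib 0.6071550244873236 0.2369678824431888
t 0.1 pos [0.286  0.5832 0.2216] F [-0.5  0.1 -0.3] grip 86.9 0.0
turn [-0.09  0.05 46.64] then shift mm [-425.9  204.1   71.6]
```

```bash
python3 -m handwheel '[[0.06,0,0,0,0,0,9.3],[0.06,0,0,0,0,0,9.3],[0.06,0,0,0,0,0,9.3],[0.06,0,0,0,0,0,9.3],[0.06,0,0,0,0,0,9.4],[0.06,-0.054,0.026,0.009,0,0,0],[0.06,-0.054,0.026,0.009,0,0,0],[0.06,-0.054,0.026,0.009,0,0,0],[0.06,-0.054,0.026,0.009,0,0,0],[0.06,-0.054,0.026,0.009,0,0,0],[0.06,-0.054,0.026,0.009,0,0,0],[0.06,-0.054,0.026,0.009,0,0,0]]' 20; python3 -c "
from go import *
go([.607,.2365,.012],17.1,0)"
```

```text
time: 1.6
position: [0.5731, 0.2753, 0.159]
tool_rot: [-1.862, -2.53, 0.0]
ft_force: [1.3, 0.4, 0.7]
grip_width: 0.689
grip_force: 0.0
t 1.6 pos [0.5731 0.2753 0.159 ] F [1.3 0.4 0.7] grip 59.9 0.0
turn [-0.02 -0.01  0.2 ] then shift mm [-47.1  21.  147. ]
```

```bash
python3 -m handwheel '[[0.06,-0.0235,0.0105,0.025,0,0,0.2],[0.06,-0.0235,0.0105,0.025,0,0,0],[0.06,0,0,0.03,0,0,0],[0.06,0,0,0.03,0,0,0],[0.06,0,0,0.02,0,0,0],[0.06,0,0,0.01,0,0,0],[0.06,0,0,0.005,0,0,0],[0.06,0,0,0,0,0,0]]'; python3 -c "
from go import *
go([.607,.2365,.013],17.1,0)
im,d=grab('side');p=proj('side',[[.607,.2365,.03]])[0].astype(int);print(p)
cv2.imwrite('pics/g1.png',cv2.resize(im[p[1]-60:p[1]+60,p[0]-75:p[0]+75],None,fx=5,fy=5,interpolation=cv2.INTER_CUBIC))"
```

```text
time: 2.6
position: [0.6066, 0.2383, 0.0151]
tool_rot: [1.866, 2.527, 0.001]
ft_force: [0.8, -0.3, 0.2]
grip_width: 0.687
grip_force: 0.0
t 2.6 pos [0.6066 0.2383 0.0151] F [ 0.8 -0.3  0.2] grip 59.8 0.0
turn [ 0.05 -0.01 -0.01] then shift mm [-1.9 -0.1  2.1]
[220 261]
```

View pics/g1.png

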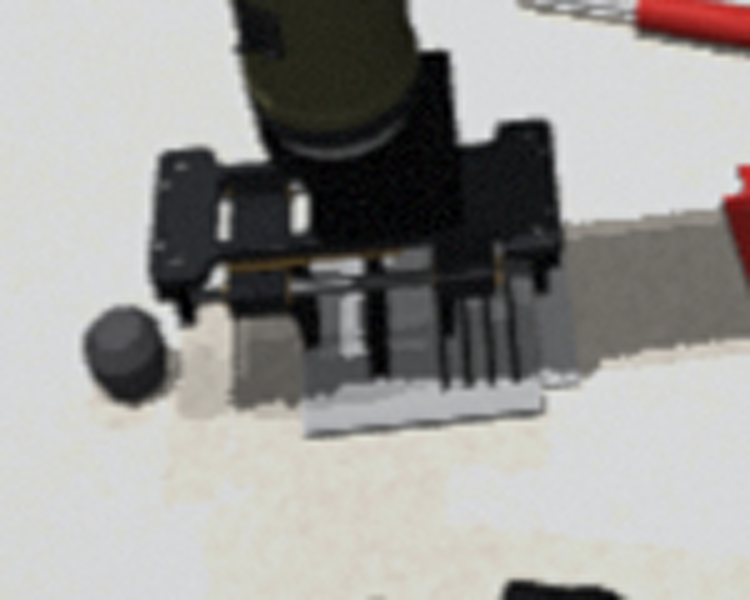

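The fingers at (305,315) and (445,315) straddle the rib at (375,315). I'll close on it.

```bash
python3 -m handwheel '[[0.06,-0.002,0,0.002,0,0,0],[0.03,0,0,0,0,0,0],[0,0,0,0,0,0,0],[0,0,0,0,0,0,0],[0,0,0,0,0,0,0],[0,0,0,0,0,0,0],[0,0,0,0,0,0,0]]' 35; python3 -c "
from go import *
go([.607,.2365,.013],17.1,0)"
```

```text
time: 3.52
position: [0.6069, 0.2363, 0.0126]
tool_rot: [1.867, 2.527, 0.001]
ft_force: [0.3, -0.2, -0.1]
grip_width: 0.113
grip_force: 35.0
t 3.525 pos [0.6069 0.2363 0.0126] F [ 0.3 -0.2 -0.1] grip 9.8 35.0
turn [ 0.02  0.   -0.01] then shift mm [ 0.2  0.1 -0.4]
```

```bash
cat >> go.py <<'E'
def lipgo(lx,lz,tilt,ly=0,ey=0,yaw=None):  # lip point in unit frame (m)
    p=np.load('u.npy');x,y,th=p[:3];yaw=np.degrees(th) if yaw is None else yaw
    A=Ro.from_euler('z',np.degrees(th),degrees=True)
    v=Ro.from_euler('z',yaw,degrees=True).apply(Ro.from_euler('y',-tilt,degrees=True).apply([.1,ey,.0126]))
    go(A.apply([lx,ly,lz])+[x,y,0]+v,yaw,tilt)
def lipis(ey=0):
    p=np.load('u.npy');x,y,th=p[:3];s=ctrl.get_state();C=Ro.from_rotvec(s['tool_rot'])
    M=C*Ro.from_matrix(np.array([[0,1,0],[1,0,0],[0,0,-1.]]))
    q=np.array(s['position'])-M.apply([.1,ey,.0126]);q=Ro.from_euler('z',-th).apply(q-[x,y,0])
    e=M.as_euler('ZYX',degrees=True);print('t',s['time'],'lip unit mm',(q*1e3).round(1),'yaw',(e[0]-np.degrees(th)).round(2),'tilt',(-e[1]).round(2),'roll',e[2].round(2),'F',np.round(s['ft_force'],1),'grip',round(s['grip_width']*87,1))
E
python3 -m handwheel '[[0,0,0,-0.01,0,0,0],[0,0,0,-0.03,0,0,0],[0,0,0,-0.05,0,0,0],[0,0,0,-0.05,0,0,0],[0,0,0,-0.03,0,0,0],[0,0,0,0,0,0,7.4],[0,0,0,0,0,0,7.3],[0,0,0,0,0,0,0],[0,0,0,0,0,0,0]]'; python3 -c "
from go import *
lipgo(-.048,.0724+.02,12)
grab('side')"
```

```text
time: 4.65
position: [0.6066, 0.2361, 0.1826]
tool_rot: [-2.172, -2.269, 0.0]
ft_force: [-0.3, 0.4, -2.1]
grip_width: 0.11
grip_force: 35.0
t 4.65 pos [0.6066 0.2361 0.1826] F [-0.3  0.4 -2.1] grip 9.6 35.0
turn [-12.01  -0.     0.09] then shift mm [-432.9  -22.3   53.6]
```

```bash
python3 -m handwheel '[[0,-0.025,0,0,0,0,0],[0,-0.05,0,0,0,0,0],[0,-0.055,0,0,0,0,0],[0,-0.055,0,0,0,0,0],[0,-0.055,0,0,0,0,0],[0,-0.055,0,0,0,0,0],[0,-0.055,0,0,0,0,0],[0,-0.045,0,0,0,0,0],[0,-0.025,0,0,-6,0,0],[0,-0.013,0,0,-6,0,0],[0,0,0,0,0,0,0],[0,0,0,0,0,0,0]]'; python3 -c "
from go import *
lipgo(-.048,.0724+.02,12);lipis()"
```

```text
time: 6.2
position: [0.6252, -0.1956, 0.183]
tool_rot: [2.068, 2.158, 0.227]
ft_force: [-0.1, 1.0, -1.9]
grip_width: 0.112
grip_force: 35.0
t 6.2 pos [ 0.6252 -0.1956  0.183 ] F [-0.1  1.  -1.9] grip 9.8 35.0
turn [-0.03 -0.04  0.03] then shift mm [ -0.7 -22.8  53.9]
t 6.2 lip unit mm [-36.9   0.7 149.9] yaw 0.03 tilt 11.97 roll 0.04 F [-0.1  1.  -1.9] grip 9.8
```

Now I'll go down to hover and look from the side to check the sideways offset.

```bash
python3 -m handwheel '[[0,-0.0007,-0.0075,0.013,0,0,0],[0,0,-0.0075,0.02,0,0,0],[0,0,-0.0078,0.016,0,0,0],[0,0,0,0.005,0,0,0],[0,0,0,0,0,0,0],[0,0,0,0,0,0,0]]'; python3 -c "
from go import *
lipis()
p=np.load('u.npy')
a,_=grab('side');b,_=grab('top')
a=cv2.resize(a[100:185,220:320],None,fx=6,fy=6,interpolation=cv2.INTER_CUBIC)
cv2.imwrite('pics/h1.png',a)"
```

```text
time: 6.95
position: [0.6146, -0.1977, 0.1259]
tool_rot: [2.067, 2.156, 0.228]
ft_force: [-0.3, -0.1, -2.3]
grip_width: 0.114
grip_force: 35.0
t 6.95 lip unit mm [-47.6  -0.9  92.6] yaw -0.01 tilt 12.09 roll -0.03 F [-0.3 -0.1 -2.3] grip 9.9
```

View pics/h1.png

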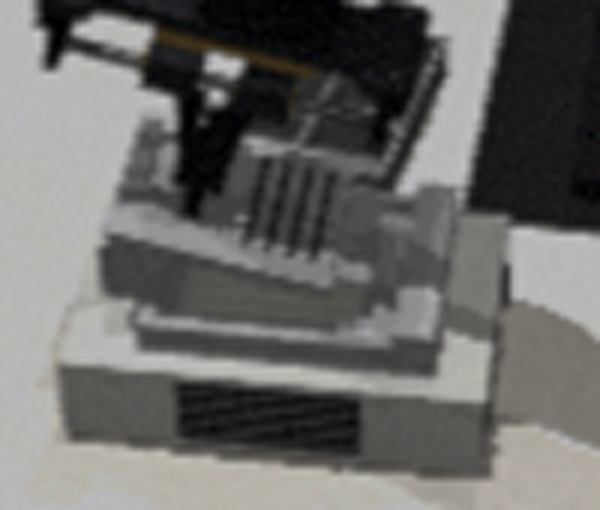

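```bash
cat > ey.py <<'E'
from go import *
s=ctrl.get_state();C=Ro.from_rotvec(s['tool_rot']);M=C*Ro.from_matrix(np.array([[0,1,0],[1,0,0],[0,0,-1.]]));org=np.array(s['position'])-M.apply([.02,0,.0126])
p=np.load('u.npy')
for n,(r0,r1,c0,c1) in(('side',(100,185,220,320)),('top',(130,235,275,350))):
    d=load(n)[1];yy,xx=np.mgrid[r0:r1,c0:c1];o,dr=rays(n,np.c_[xx.ravel(),yy.ravel()]);X=o+dr*d[r0:r1,c0:c1].reshape(-1,1)
    q=M.inv().apply(X-org)*1e3;u=Ro.from_euler('z',-p[2]).apply(X-[p[0],p[1],0])*1e3
    # plate top points between x -55..55
    k=(abs(q[:,0]+25)<28)&(q[:,2]>-1)&(q[:,2]<15)&(abs(q[:,1])<75)
    print(n,'plate top z',np.median(q[k&(abs(q[:,1])<45),2]).round(2))
    h=np.histogram(q[k,1],np.arange(-66,67,2));print(list(zip(h[1].astype(int),h[0])))
    k=(abs(q[:,0]+25)<28)&(abs(q[:,2]-4)<3.2)&(q[:,1]>48)&(q[:,1]<64);print('side face y',np.median(q[k,1]),k.sum())
    k=(abs(u[:,0])<50)&(u[:,2]>64)&(u[:,2]<74)&(u[:,1]>60)&(u[:,1]<70);print('frame outer face y',np.median(u[k,1]),k.sum())
    k=(abs(u[:,0])<100)&(u[:,2]>10)&(u[:,2]<50)&(u[:,1]>74)&(u[:,1]<88);print('unit side face y (80)',np.median(u[k,1]),k.sum())
E
python3 ey.py
```

```text
side plate top z 7.05
[(np.int64(-66), np.int64(0)), (np.int64(-64), np.int64(0)), (np.int64(-62), np.int64(0)), (np.int64(-60), np.int64(0)), (np.int64(-58), np.int64(1)), (np.int64(-56), np.int64(1)), (np.int64(-54), np.int64(4)), (np.int64(-52), np.int64(6)), (np.int64(-50), np.int64(7)), (np.int64(-48), np.int64(4)), (np.int64(-46), np.int64(7)), (np.int64(-44), np.int64(8)), (np.int64(-42), np.int64(4)), (np.int64(-40), np.int64(6)), (np.int64(-38), np.int64(7)), (np.int64(-36), np.int64(8)), (np.int64(-34), np.int64(7)), (np.int64(-32), np.int64(7)), (np.int64(-30), np.int64(6)), (np.int64(-28), np.int64(7)), (np.int64(-26), np.int64(8)), (np.int64(-24), np.int64(4)), (np.int64(-22), np.int64(5)), (np.int64(-20), np.int64(6)), (np.int64(-18), np.int64(6)), (np.int64(-16), np.int64(7)), (np.int64(-14), np.int64(10)), (np.int64(-12), np.int64(5)), (np.int64(-10), np.int64(5)), (np.int64(-8), np.int64(6)), (np.int64(-6), np.int64(7)), (np.int64(-4), np.int64(7)), (np.int64(-2), np.int64(6)), (np.int64(0), np.int64(9)), (np.int64(2), np.int64(8)), (np.int64(4), np.int64(7)), (np.in
[... 2371 characters left out ...]
t64(26), np.int64(7)), (np.int64(28), np.int64(12)), (np.int64(30), np.int64(8)), (np.int64(32), np.int64(13)), (np.int64(34), np.int64(12)), (np.int64(36), np.int64(8)), (np.int64(38), np.int64(11)), (np.int64(40), np.int64(10)), (np.int64(42), np.int64(9)), (np.int64(44), np.int64(11)), (np.int64(46), np.int64(14)), (np.int64(48), np.int64(12)), (np.int64(50), np.int64(10)), (np.int64(52), np.int64(12)), (np.int64(54), np.int64(5)), (np.int64(56), np.int64(0)), (np.int64(58), np.int64(0)), (np.int64(60), np.int64(0)), (np.int64(62), np.int64(0)), (np.int64(64), np.int64(0))]
side face y 51.330585104361774 20
frame outer face y 65.50505079686681 18
unit side face y (80) 80.16982807848557 59
```

The side-camera depth puts the cover about 1 mm to -y of centre, so I'll correct that and lower toward the seat.

```bash
python3 -m handwheel '[[0,0.001,-0.001,0.005,0,0,0],[0,0,-0.001,0.005,0,0,0],[0,0,-0.001,0.004,0,0,0],[0,0,-0.0004,0.002,0,0,0],[0,0,0,0,0,0,0],[0,0,0,0,0,0,0]]'; python3 -c "
from go import *
lipis()"; python3 -m handwheel '[[0,0,-0.0002,0.001,0,0,0],[0,0,0,0,0,0,0]]';python3 -c "
from go import *
lipis()"; python3 -m handwheel '[[0,0,-0.0001,0.0005,0,0,0],[0,0,0,0,0,0,0]]';python3 -c "
from go import *
lipis()"
```

```text
time: 7.8
position: [0.6139, -0.1967, 0.1088]
tool_rot: [2.068, 2.156, 0.227]
ft_force: [0.1, -0.3, -2.1]
grip_width: 0.117
grip_force: 35.0
t 7.8 lip unit mm [-48.3   0.2  75.7] yaw -0.03 tilt 12.02 roll -0.0 F [ 0.1 -0.3 -2.1] grip 10.2
time: 8.05
position: [0.6138, -0.1966, 0.1077]
tool_rot: [2.068, 2.156, 0.227]
ft_force: [0.6, -0.4, -2.1]
grip_width: 0.109
grip_force: 35.0
t 8.05 lip unit mm [-48.4   0.3  74.5] yaw -0.03 tilt 12.01 roll 0.0 F [ 0.6 -0.4 -2.1] grip 9.5
time: 8.3
position: [0.6137, -0.1966, 0.1071]
tool_rot: [2.069, 2.156, 0.227]
ft_force: [-0.2, 0.9, -2.7]
grip_width: 0.114
grip_force: 35.0
t 8.3 lip unit mm [-48.4   0.3  74. ] yaw -0.03 tilt 12.0 roll 0.0 F [-0.2  0.9 -2.7] grip 9.9
```

Lowering further in 0.5 mm steps.

```bash
for i in 1; do python3 -m handwheel '[[0,0,-0.0001,0.0005,0,0,0],[0,0,0,0,0,0,0]]'|grep ft; python3 -c "
from go import *
lipis()"; done; python3 -m handwheel '[[0,0,-0.0001,0.0005,0,0,0],[0,0,0,0,0,0,0]]' |grep ft;python3 -c "
from go import *
lipis()";  python3 -m handwheel '[[0,0,-0.0001,0.0005,0,0,0],[0,0,0,0,0,0,0]]' |grep ft;python3 -c "
from go import *
lipis()"
```

```text
ft_force: [0.7, 0.6, -2.9]
t 8.55 lip unit mm [-48.4   0.3  73.4] yaw -0.03 tilt 11.99 roll 0.01 F [ 0.7  0.6 -2.9] grip 9.4
ft_force: [0.5, 0.4, -1.2]
t 8.8 lip unit mm [-48.4   0.3  72.9] yaw -0.03 tilt 12.0 roll 0.01 F [ 0.5  0.4 -1.2] grip 9.6
ft_force: [0.3, 0.4, -1.6]
t 9.05 lip unit mm [-48.4   0.3  72.4] yaw -0.03 tilt 12.0 roll 0.0 F [ 0.3  0.4 -1.6] grip 9.6
```

```bash
python3 -m handwheel '[[0,0,-0.0001,0.0005,0,0,0],[0,0,0,0,0,0,0]]'|grep ft; python3 -m handwheel '[[0,0,-0.0001,0.0005,0,0,0],[0,0,0,0,0,0,0]]' |grep ft;python3 -c "
from go import *
lipis()"
```

```text
ft_force: [0.4, 0.0, -2.1]
ft_force: [-0.3, 0.6, -0.6]
t 9.55 lip unit mm [-48.2   0.3  71.7] yaw -0.03 tilt 12.02 roll 0.0 F [-0.3  0.6 -0.6] grip 9.5
```

```bash
python3 -m handwheel '[[0,0,-0.0001,0.0005,0,0,0],[0,0,0,0,0,0,0]]'|grep ft;python3 -c "
from go import *
lipis()"
```

```text
ft_force: [-0.3, 0.7, 1.0]
t 9.8 lip unit mm [-48.1   0.2  71.3] yaw -0.03 tilt 12.03 roll 0.0 F [-0.3  0.7  1. ] grip 9.5
```

Contact shows at about 71.9 mm, so h is about 7.9. I'll ease up 0.6 mm and slide in.

```bash
python3 -m handwheel '[[0,0,0.0001,-0.0006,0,0,0],[0,0,-0.0029,-0.0006,0,0,0],[0,0,-0.0029,-0.0006,0,0,0],[0,0,-0.0029,-0.0006,0,0,0],[0,0,-0.0029,-0.0006,0,0,0],[0,0,0,0,0,0,0]]'|grep ft;python3 -c "
from go import *
lipis()"; python3 -m handwheel '[[0,0,-0.0029,-0.0006,0,0,0],[0,0,-0.0029,-0.0006,0,0,0],[0,0,0,0,0,0,0]]'|grep ft;python3 -c "
from go import *
lipis()"
```

```text
ft_force: [1.0, 0.0, 0.8]
t 10.55 lip unit mm [-60.6   0.2  71.5] yaw -0.04 tilt 11.98 roll 0.01 F [1.  0.  0.8] grip 9.9
ft_force: [0.5, -1.0, 1.1]
t 10.925 lip unit mm [-66.5   0.3  71.5] yaw -0.04 tilt 11.99 roll 0.01 F [ 0.5 -1.   1.1] grip 10.0
```

```bash
python3 -m handwheel '[[0,0,-0.002,-0.0004,0,0,0],[0,0,-0.002,-0.0004,0,0,0],[0,0,0,0,0,0,0]]'|grep ft;python3 -c "
from go import *
lipis()"; python3 -m handwheel '[[0,0,-0.001,-0.0002,0,0,0],[0,0,-0.001,-0.0002,0,0,0],[0,0,0,0,0,0,0]]'|grep ft;python3 -c "
from go import *
lipis()"; python3 -m handwheel '[[0,0,-0.001,-0.0002,0,0,0],[0,0,0,0,0,0,0]]'|grep ft;python3 -c "
from go import *
lipis()"
```

```text
ft_force: [1.5, 0.1, 1.4]
t 11.3 lip unit mm [-70.4   0.3  71.4] yaw -0.03 tilt 12.0 roll 0.0 F [1.5 0.1 1.4] grip 10.1
ft_force: [2.5, -1.3, 0.3]
t 11.675 lip unit mm [-72.3   0.3  71.4] yaw -0.03 tilt 12.01 roll 0.0 F [ 2.5 -1.3  0.3] grip 9.5
ft_force: [1.8, -0.4, 0.9]
t 11.925 lip unit mm [-73.3   0.3  71.4] yaw -0.03 tilt 12.01 roll 0.0 F [ 1.8 -0.4  0.9] grip 9.7
```

```bash
python3 -m handwheel '[[0,0,-0.001,-0.0002,0,0,0],[0,0,0,0,0,0,0]]'|grep ft;python3 -m handwheel '[[0,0,-0.0007,-0.0001,0,0,0],[0,0,0,0,0,0,0]]'|grep ft;python3 -c "
from go import *
lipis()"; python3 -m handwheel '[[0,0,-0.0007,-0.0001,0,0,0],[0,0,0,0,0,0,0]]'|grep ft;python3 -c "
from go import *
lipis()"
```

```text
ft_force: [3.1, 0.1, 1.6]
ft_force: [2.4, 0.1, 1.6]
t 12.425 lip unit mm [-75.    0.3  71.4] yaw -0.03 tilt 12.01 roll -0.0 F [2.4 0.1 1.6] grip 10.1
ft_force: [2.8, 0.1, 1.6]
t 12.675 lip unit mm [-75.6   0.3  71.3] yaw -0.03 tilt 12.02 roll 0.0 F [2.8 0.1 1.6] grip 9.8
```

```bash
python3 -m handwheel '[[0,0,-0.0007,-0.0001,0,0,0],[0,0,0,0,0,0,0]]'|grep ft;python3 -c "
from go import *
lipis()"; python3 -m handwheel '[[0,0,-0.0005,-0.0001,0,0,0],[0,0,0,0,0,0,0]]'|grep ft;python3 -c "
from go import *
lipis()"
```

```text
ft_force: [2.1, -0.6, 2.3]
t 12.925 lip unit mm [-76.3   0.3  71.3] yaw -0.03 tilt 12.02 roll 0.0 F [ 2.1 -0.6  2.3] grip 9.5
ft_force: [2.4, -0.9, 2.1]
t 13.175 lip unit mm [-76.8   0.3  71.3] yaw -0.03 tilt 12.01 roll -0.0 F [ 2.4 -0.9  2.1] grip 9.9
```

```bash
python3 -m handwheel '[[0,0,-0.0005,-0.0001,0,0,0],[0,0,0,0,0,0,0]]'|grep ft; python3 -m handwheel '[[0,0,-0.0005,-0.0001,0,0,0],[0,0,0,0,0,0,0]]'|grep ft;python3 -c "
from go import *
lipis()"
```

```text
ft_force: [3.3, -0.1, 3.3]
ft_force: [5.5, 0.6, 2.4]
t 13.675 lip unit mm [-77.    0.2  71.5] yaw -0.02 tilt 12.11 roll -0.02 F [5.5 0.6 2.4] grip 9.5
```

```bash
python3 -m handwheel '[[0,0,-0.0005,-0.0001,0,0,0],[0,0,0,0,0,0,0]]'|grep ft; python3 -c "
from go import *
lipis()"
```

```text
ft_force: [6.3, -0.4, 2.1]
t 13.925 lip unit mm [-77.1   0.3  71.6] yaw -0.02 tilt 12.16 roll -0.03 F [ 6.3 -0.4  2.1] grip 9.9
```

The stop is met at lip x ≈ -77 (d ≈ 3) with about 6 N. I'll back off slightly and swing down about the lip.

```bash
python3 -m handwheel '[[0,0,0.0009,0,0,0,0],[0,0,0.0004,0.0035,2,0,0],[0,0,0.0004,0.0035,2,0,0],[0,0,0,0,0,0,0]]'|grep ft; python3 -c "
from go import *
lipis()"
python3 -m handwheel '[[0,0,0.0002,0.00175,1,0,0],[0,0,0.0002,0.00175,1,0,0],[0,0,0,0,0,0,0]]'|grep ft; python3 -c "
from go import *
lipis()"
```

```text
ft_force: [3.6, 0.5, 3.9]
t 14.425 lip unit mm [-77.2   0.2  71.1] yaw 0.01 tilt 7.93 roll -0.03 F [3.6 0.5 3.9] grip 9.6
ft_force: [2.8, 1.2, 5.0]
t 14.8 lip unit mm [-77.5   0.2  71.6] yaw -0.04 tilt 5.97 roll 0.0 F [2.8 1.2 5. ] grip 9.7
```

```bash
python3 -m handwheel '[[0,0,0.0002,0.00175,1,0,0],[0,0,0,0,0,0,0]]'|grep ft; python3 -c "
from go import *
lipis()"
python3 -m handwheel '[[0,0,0.0002,0.00175,1,0,0],[0,0,0,0,0,0,0]]'|grep ft; python3 -c "
from go import *
lipis()"
python3 -m handwheel '[[0,0,0.0002,0.00175,1,0,0],[0,0,0,0,0,0,0]]'|grep ft; python3 -c "
from go import *
lipis()"
```

```text
ft_force: [2.6, -0.4, 5.2]
t 15.05 lip unit mm [-77.6   0.2  71.6] yaw -0.04 tilt 4.98 roll 0.01 F [ 2.6 -0.4  5.2] grip 9.8
ft_force: [4.3, -0.6, 3.2]
t 15.3 lip unit mm [-77.6   0.2  71.3] yaw -0.03 tilt 3.98 roll -0.01 F [ 4.3 -0.6  3.2] grip 9.8
ft_force: [3.3, -0.4, 3.2]
t 15.55 lip unit mm [-77.6   0.2  71.2] yaw -0.02 tilt 2.95 roll -0.01 F [ 3.3 -0.4  3.2] grip 9.8
```

```bash
python3 -m handwheel '[[0,0,0.0002,0.00175,1,0,0],[0,0,0,0,0,0,0]]'|grep ft; python3 -c "
from go import *
lipis()"
python3 -m handwheel '[[0,0,0.0002,0.00175,1,0,0],[0,0,0,0,0,0,0]]'|grep ft; python3 -c "
from go import *
lipis()"
python3 -m handwheel '[[0,0,0.0002,0.00175,1,0,0],[0,0,0,0,0,0,0]]'|grep ft; python3 -c "
from go import *
lipis()"
```

```text
ft_force: [4.7, -1.0, 3.4]
t 15.8 lip unit mm [-77.7   0.2  71.2] yaw -0.02 tilt 1.94 roll -0.01 F [ 4.7 -1.   3.4] grip 9.6
ft_force: [4.0, -0.8, 2.2]
t 16.05 lip unit mm [-77.7   0.2  71. ] yaw -0.01 tilt 0.93 roll -0.01 F [ 4.  -0.8  2.2] grip 9.5
ft_force: [0.8, -0.0, 7.4]
t 16.3 lip unit mm [-77.9   0.3  72.1] yaw -0.04 tilt -0.09 roll 0.03 F [ 0.8 -0.   7.4] grip 9.9
```

```bash
python3 -m handwheel '[[0,0,0,0.0015,0,0,0],[0,0,0,0.0015,0,0,0],[0,0,0,0,0,0,0]]'|grep ft; python3 -c "
from go import *
lipis();print(ctrl.get_state()['torque'])"
```

```text
ft_force: [-5.6, 2.4, 22.3]
t 16.675 lip unit mm [-77.9   0.3  71.9] yaw -0.04 tilt -0.02 roll 0.09 F [-5.6  2.4 22.3] grip 9.8
[ 0.54110037  1.30690868 -0.0082341 ]
```

It is hard on the seat at a level tilt (22 N). I'll relieve the press, open, and withdraw straight up.

```bash
python3 -m handwheel '[[0,0,0,-0.0015,0,0,0],[0,0,0,-0.0015,0,0,0],[0,0,0,-0.001,0,0,0],[0,0,0,0,0,0,0]]'|grep ft; python3 -m handwheel '[[0.026,0,0,0,0,0,0],[0.026,0,0,0,0,0,0],[0.026,0,0,0,0,0,0],[0.026,0,0,0,0,0,0]]'; python3 -m handwheel '[[0.026,0,0,-0.005,0,0,0],[0.026,0,0,-0.01,0,0,0],[0.026,0,0,-0.02,0,0,0],[0.026,0,0,-0.04,0,0,0],[0.026,0,0,-0.05,0,0,0],[0.026,0.06,0,-0.01,0,0,0],[0.026,0.06,0,0,0,0,0],[0.026,0.06,0,0,0,0,0],[0.026,0.06,0,0,0,0,0],[0.026,0,0,0,0,0,0]]'; python3 -c "
from h import *
a,_=grab('side');grab('top')
cv2.imwrite('pics/f1.png',cv2.resize(a[100:185,220:320],None,fx=6,fy=6,interpolation=cv2.INTER_CUBIC))"
```

```text
ft_force: [1.5, -0.3, 1.2]
time: 17.68
position: [0.5891, -0.1975, 0.0847]
tool_rot: [-2.174, -2.267, 0.0]
ft_force: [-0.2, -0.8, -0.4]
grip_width: 0.294
grip_force: 0.0
time: 18.92
position: [0.5792, 0.0496, 0.2214]
tool_rot: [-2.162, -2.278, -0.005]
ft_force: [0.4, -0.0, 0.2]
grip_width: 0.297
grip_force: 0.0
```

View pics/f1.png

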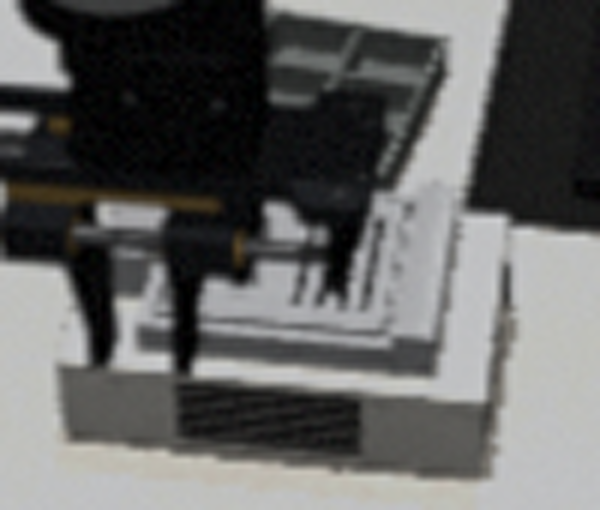

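The cover appears flat in the frame at (330,290), but the gripper hides the latch. I'll move the arm clear and check flatness and the latch numerically.

```bash
python3 -m handwheel '[[0.026,0.05,0,0,0,0,0],[0.026,0.05,0,0,0,0,0],[0.026,0.05,0,0,0,0,0],[0.026,0.05,0,0,0,0,0],[0.026,0,0,0,0,0,0],[0.026,0,0,0,0,0,0]]'|grep pos; python3 -c "
from h import *
p=np.load('u.npy')
for n,(r0,r1,c0,c1) in(('side',(110,185,220,320)),('top',(130,235,275,350))):
    D=[];
    for i in range(6): im,d=grab(n);D.append(d)
    d=np.median(D,0)
    yy,xx=np.mgrid[r0:r1,c0:c1];o,dr=rays(n,np.c_[xx.ravel(),yy.ravel()]);X=o+dr*d[r0:r1,c0:c1].reshape(-1,1)
    u=Ro.from_euler('z',-p[2]).apply(X-[p[0],p[1],0])*1e3
    k=(abs(u[:,0]-3)<52)&(abs(u[:,1])<48)&(u[:,2]>70)&(u[:,2]<95)&((u[:,0]<5)|(u[:,0]>42)|(abs(u[:,1])>38))&~((u[:,0]>48)&(abs(u[:,1])<20))
    def pl(k):
        A=np.c_[u[k,0]-3,u[k,1],np.ones(k.sum())];w=np.ones(k.sum())
        for _ in range(8):
            c=np.linalg.lstsq(A*w[:,None],u[k,2]*w,rcond=None)[0];w=1/np.sqrt(1+((u[k,2]-A@c)/2)**2)
        return np.degrees(np.arctan(c[:2])).round(2),c[2].round(2),k.sum()
    print(n,'cover tilt x,y; z at centre',pl(k))
    k=((abs(u[:,0])>95)|(abs(u[:,1])>71))&(abs(u[:,0])<110)&(abs(u[:,1])<77)&(u[:,2]>50)&(u[:,2]<68);print(' box top',pl(k))
    k=(abs(u[:,1])<13)
    for a in range(44,100,4): q=k&(abs(u[:,0]-a)<2)&(u[:,2]>55);print(a,np.median(u[q,2]).round(1),end='; ')
    print()
im,_=load('top');a=cv2.resize(im[138:226,280:345],None,fx=6,fy=6,interpolation=cv2.INTER_CUBIC);im,_=load('side');b=cv2.resize(im[115:185,225:293],None,fx=6,fy=6,interpolation=cv2.INTER_CUBIC)
b=cv2.copyMakeBorder(b,0,a.shape[0]-b.shape[0],0,0,cv2.BORDER_CONSTANT);cv2.imwrite('pics/f2.png',np.hstack([a,b]))"
```

```text
position: [0.5722, 0.2395, 0.2205]
side cover tilt x,y; z at centre (array([-0.22,  0.04]), np.float64(79.47), np.int64(401))
 box top (array([-0.,  0.]), np.float64(59.48), np.int64(229))
44 79.6; 48 78.9; 52 79.4; 56 78.8; 60 82.7; 64 88.9; 68 92.6; 72 91.0; 76 93.5; 80 93.9; 84 93.5; 88 94.0; 92 94.0; 96 93.9; 
top cover tilt x,y; z at centre (array([-0.69, -0.1 ]), np.float64(79.63), np.int64(671))
 box top (array([-0.11,  0.08]), np.float64(59.66), np.int64(608))
44 80.3; 48 78.9; 52 78.9; 56 80.1; 60 87.7; 64 93.7; 68 91.8; 72 93.0; 76 93.1; 80 94.8; 84 94.2; 88 93.2; 92 92.3; 96 60.6;
```

View pics/f2.png

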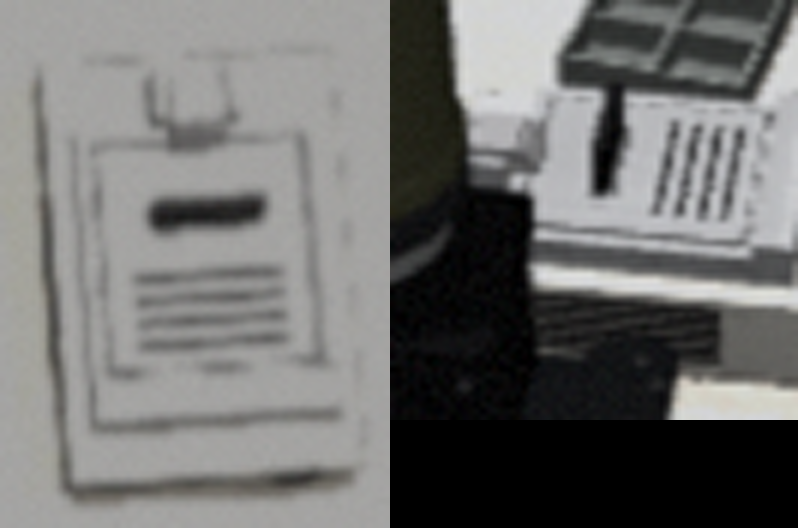

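The picture shows the cover flat in the frame, with its rib at top-crop (207,212) and the latch nose over its +x edge at (197,135). Its top is 20 mm above the box top, which means it is seated. I'll hand it in.

```bash
python3 -c "
from bench import ctrl
print(ctrl.close_job())"
```

```text
the job is handed in; nothing more can be done
None
```

The cover is hooked under the ledge, latched down and flat on the seat. I released it and handed the job in at about 20 s. The highest force I read was about 23 N, under the 35 N limit. The latch was checked only from the final pictures and depth, as its joint value can't be read, and no verdict came back at hand-in.

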